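Show the full tablet tub to the phone

ROBOT

A 6-joint arm with a two-finger parallel gripper is mounted at the origin on a cart in front of the work surface, level with it; the furniture and walls round the work are solid. World frame = base frame: x ahead of the robot, y to its left, z up, the work surface at z = 0. Lengths are in m, angles in rad, forces in N, time in s.
With the tool pointing down it reaches from about 0.25 to 0.8 m from the base axis. Payload 8.5 kg.
Tool frame: the origin (TCP) lies at the very end of the fingers, on their centre line; the grasp point (between the pads) lies 19 mm behind it; z points along the fingers, y is the line along which they close (so a half turn about z gives the same grasp; the last joint's range is limited). The gripper opens to 85 mm and grips with 20 to 120 N. Pads are 22 mm wide; open, the fingers measure 114 mm over their backs; the gripper's body (76 mm by 85 mm) begins 54 mm behind the grasp point. The pads swing forward as they close: fully open they stand 13 mm farther back than shut.
Start: joints at [-1.347, 0.238, -0.013, 1.319, 0, 1.571], TCP at [0.117, -0.512, 0.231] pointing down, gripper open.
Joint ranges: [-2.66, 2.66], [-1.03, 1.9], [-1.14, 1.46], [-1.82, 2.27], [-1.45, 1.34], [-3.14, 3.14]. Speed limits (rad/s): [2.22, 2.22, 2.79, 3.14, 3.14, 3.14].

INTERFACE

Orientations are given as a 3x3 rotation matrix whose columns are the frame's x, y, z axes.
In Python, from cell import robot, kinematics, monitor, grab_frame gives the robot as it stands. The module is installed in compiled form; this text tells all that it offers. Calls block until the motion is done:
- robot.move_ptp(position, orientation): joint-space move of the TCP to a pose.
- robot.line_to(position, attitude=None, vel=0.15): straight line of the TCP; attitude=None keeps the orientation; vel is the mean speed in m/s.
- robot.move_j(angles): joint-space move.
- robot.gripper_to(opening, grip_force=None): finger opening in m; grip_force is the grip in N (None keeps the last); returns when the fingers have stopped.
- robot.dwell(seconds).
- kinematics.solve_ik(position, orientation): joint angles nearest the present ones, or None.
- monitor.observe(): the state.
- grab_frame(name): name is "scene" or "top" or "wrist"; returns a dict with "pixels" (384x512x3 uint8, red, green, blue), "z_map" (384x512 float32, m along the optical axis (not along the pixel's ray), 0 where there is no reading), "intrinsics" (3x3 intrinsics, pixels), "world_to_cam" (4x4, takes a point from world to camera coordinates); the wrist camera has in their place "tool_from_camera" (4x4, takes a point from camera to tool coordinates, whose origin is the TCP and whose axes are the flange's). Camera axes: x right, y down, z forward; pixel columns grow to the right and rows downward; lengths in m; the calibration is good to about 2 mm. A picture is of the moment at which its call begins: read the wrist's pose just before it.
A pose or a line that the arm cannot do raises robot.PlanningError and nothing moves.
- robot.job_done(): hands the job in; it is judged then, once.
The state is a dict: "clock": time; "qpos": joint angles; "joint_velocities": joint speeds; "tau": joint torques, N m; "tool_pos": TCP position; "orientation": TCP orientation; "ft_force": force on the tool from outside, world axes, zero at the start; "wrist_torque": the same for the moment, N m; "gripper_width": finger opening in m; "finger_force": force on a finger pad.
Only numpy, scipy, OpenCV 4.12 (cv2) and the standard library are available. Lean on these libraries where they do the work, as an engineer would, in place of code of your own. Each camera call takes 0.05 s, during which the arm holds its last target. There are 200 camera calls.

TASK

Two of the three look-alike tablet tubs in the wooden tray are empty and one is full: find the full one by its weight, lift it, and hold it up in the air in front of the phone's screen for the video call, about 16 cm out from the middle of the screen, with its underside (where the date is stamped) turned towards the phone and its cap leaning back away from the phone, the tub about 30 degrees off upright. Knock no tub over, leave the two empty ones standing upright in the tray, and do not disturb the mug, the matchbox or the clothes peg. Finish while still holding the full tub there, steady; do not put it down.

Things in the scene. Friction and masses are not known exactly. Their poses are not given: they have to be found in the camera images.
- tub_a: white opaque plastic tablet tub with a pale screw cap: round, 35 mm diameter, 78 mm high in all (the cap is the top 18 mm). Origin at the centre of its underside, z up through the cap. It stands upright in the tray with about 60 mm free between it and the next tub. The three tubs look exactly alike; one is full (200 to 290 g), the other two are empty (30 to 50 g), and which is which changes from run to run and can only be felt by lifting
- tub_b: white opaque plastic tablet tub with a pale screw cap: round, 35 mm diameter, 78 mm high in all (the cap is the top 18 mm). Origin at the centre of its underside, z up through the cap, otherwise the same as tub_a (full or empty, not told)
- tub_c: white opaque plastic tablet tub with a pale screw cap: round, 35 mm diameter, 78 mm high in all (the cap is the top 18 mm). Origin at the centre of its underside, z up through the cap, otherwise the same as tub_a (full or empty, not told)
- tub_a_mid (a point): point on the axis of tub_a, 39 mm above its underside (its middle); axes as the tub's
- tub_b_mid (a point): point on the axis of tub_b, 39 mm above its underside (its middle); axes as the tub's
- tub_c_mid (a point): point on the axis of tub_c, 39 mm above its underside (its middle); axes as the tub's
- tray: shallow light-wood tray fixed to the worktop, 100 mm (its x) by 320 mm (its y), rim 18 mm high, walls 7 mm, inner floor 7 mm above the worktop. Origin at the centre of its underside. The three tubs stand in a row along its y, about 100 mm apart, near the middle of its width
- phone: white-framed phone with a black screen, 74 mm wide and 152 mm high, standing upright in an aluminium desk stand fixed to the worktop (round foot of 104 mm diameter behind the screen). Origin on the worktop under the screen; the screen faces its -x (towards the robot, give or take the yaw); the middle of the screen is 200 mm above the worktop
- show (a point): point in the air where the middle of the full tub shall be: 160 mm straight out from the middle of the screen (phone frame [-0.16, 0, 0.20]). Its z axis is the wanted direction of the tub's axis from underside to cap: 30 degrees off vertical, leaning away from the phone (towards phone -x); its y is the phone's y. The turn of the tub about its own axis does not matter
- mug_1: mug, 83 x 117 x 94 mm, standing beyond the tray; bystander, leave alone
- match_box: matchbox, 36 x 53 x 15 mm, lying beyond the tray; bystander, leave alone
- clothes_peg: wooden clothes peg, 15 x 72 x 12 mm, lying near the front edge of the worktop on the right; bystander, leave alone
There are look-alikes about, which are no part of the job. What is shaped like the tub_c but orange or purple is not meant.

How it is judged:
By the outcome, as a careful person would: the job done as asked, in the order asked, and still so for the second after the job is handed in, while the arm keeps its last pose, push and grip.
It also fails if it takes over 64 s, if anything falls off the work surface, if the arm or the gripper's body presses on something with over 40 N, if the wrist force passes 120 N, or if a joint passes its speed limit or range.

## Working session

There is one attempt and no reset: what is moved stays moved. The work goes in short steps, each a Python script; the robot and the scene stay as the last script left them, time stands still between calls to the robot, and variables do not carry over. Pictures are saved under pics/ and viewed, at most 10 in all, crops included, and the job is handed in when it is done.

```bash
mkdir -p pics; ls
python3 - <<'E'
from cell import robot, kinematics, monitor, grab_frame
import cv2, numpy as np
for n in("scene","top"):
    f=grab_frame(n); cv2.imwrite(f"pics/{n}0.png",f["pixels"][:,:,::-1]); np.savez(f"{n}0.npz",**f)
    print(n,np.round(f["intrinsics"],1).tolist(),np.round(f["world_to_cam"],3).tolist())
s=monitor.observe();print(s["clock"],s["ft_force"],s["orientation"],s["gripper_width"])
E
```

```text
pics
scene [[400.6, 0.0, 253.6], [0.0, 400.6, 187.3], [0.0, 0.0, 1.0]] [[-0.578, -0.816, 0.01, 0.339], [-0.383, 0.26, -0.886, 0.329], [0.721, -0.516, -0.463, 1.011], [0.0, 0.0, 0.0, 1.0]]
top [[414.4, 0.0, 254.0], [0.0, 414.4, 191.4], [0.0, 0.0, 1.0]] [[-0.011, -1.0, -0.005, 0.013], [-0.983, 0.012, -0.184, 0.603], [0.184, 0.003, -0.983, 1.173], [0.0, 0.0, 0.0, 1.0]]
0.1 [ 0.02356199 -0.21316528  0.33724533] [[ 9.75066265e-01  2.21913671e-01 -3.18967211e-04]
 [ 2.21913899e-01 -9.75065420e-01  1.28355434e-03]
 [-2.61756421e-05 -1.32233379e-03 -9.99999125e-01]] 0.08533974438804945
```

View pics/top0.png

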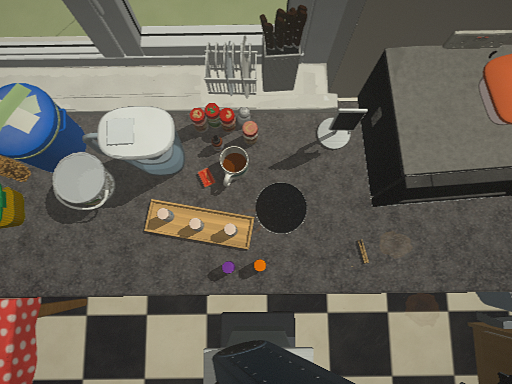

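View pics/scene0.png

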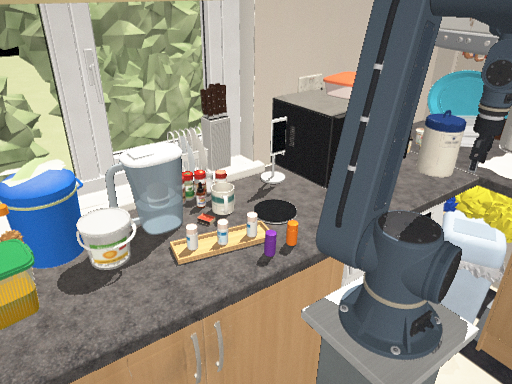

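The top view shows the three tub caps at about (164,215), (195,225) and (230,231), and the phone at about (348,119) with its foot at (335,133). The scene view shows the phone's screen edge at about (278,135). Next I'll measure them.

```bash
cat > h.py <<'E'
import numpy as np, cv2
def cloud(f):
    K=f["intrinsics"];z=f["z_map"];v,u=np.mgrid[:384,:512]
    P=np.stack([(u-K[0,2])/K[0,0]*z,(v-K[1,2])/K[1,1]*z,z],-1)
    T=f["world_to_cam"]
    return (P-T[:3,3])@T[:3,:3]
E
python3 - <<'E'
from h import *
f=np.load("top0.npz");C=cloud(f);px=f["pixels"].astype(int);ok=f["z_map"]>0
Z=C[...,2]
for u,v in((164,215),(195,225),(230,231)):
    m=np.zeros_like(ok);m[v-14:v+15,u-14:u+15]=1
    m&=ok&(Z>.075)&(Z<.1)
    p=C[m];print("tub",m.sum(),p.mean(0).round(4),p.min(0).round(3),p.max(0).round(3), (p.min(0)+p.max(0))[:2]/2)
# tray: wood colour near
hsv=cv2.cvtColor(f["pixels"],cv2.COLOR_RGB2HSV)
m=np.zeros_like(ok);m[190:255,135:265]=1
m&=ok&(Z>.013)&(Z<.023);p=C[m];r=cv2.minAreaRect(p[:,:2].astype(np.float32));print("tray",m.sum(),r)
# tall things near phone
for name in("top","scene"):
    f=np.load(name+"0.npz");C=cloud(f);ok=f["z_map"]>0
    m=ok&(C[...,0]>.3)&(C[...,0]<.75)&(C[...,1]<-.1)&(C[...,1]>-.32)&(C[...,2]>.02)
    p=C[m];px=f["pixels"][m].astype(int)
    for a in np.arange(.02,.36,.04):
        s=(p[:,2]>a)&(p[:,2]<a+.04)
        if s.sum()>3:print(name,a.round(2),s.sum(),p[s].min(0).round(3),p[s].max(0).round(3),p[s].mean(0).round(3))
    s=(p[:,2]>.13)&(p[:,2]<.27)&(p[:,0]<.7)
    if s.sum()>10:
        q=p[s];c=np.median(q,0);U,S,Vt=np.linalg.svd(q-q.mean(0),full_matrices=False);print(name,"med",c,"n",Vt[2].round(3),S.round(3))
    vv,uu=np.nonzero(m);print(uu.min(),uu.max(),vv.min(),vv.max())
# overall obstacles (top view)
f=np.load("top0.npz");C=cloud(f)
for n,(u,v) in dict(mug=(233,160),stove=(280,208),orange=(260,266),purple=(228,267),cab=(390,190),cabtop=(400,120),foot=(330,135),peg=(363,252),jar=(250,130)).items():print(n,C[v,u].round(3))
E
python3 -c "
import cv2
a=cv2.imread('pics/scene0.png')[95:215,230:330];b=cv2.imread('pics/top0.png')[90:170,300:400]
a=cv2.resize(a,(500,600),interpolation=2)[:, :400];b=cv2.resize(b,(400,320));import numpy as np
c=np.zeros((600,800,3),np.uint8);c[:,:400]=a;c[:320,400:]=b;cv2.imwrite('pics/crop.png',c)"
```

```text
tub 113 [0.5364 0.2694 0.0842] [0.52  0.254 0.076] [0.552 0.286 0.093] [0.53624777 0.26980785]
tub 113 [0.5064 0.1771 0.0838] [0.491 0.161 0.076] [0.523 0.193 0.089] [0.50669095 0.17714474]
tub 113 [0.4901 0.0772 0.0841] [0.475 0.061 0.076] [0.507 0.093 0.09 ] [0.49101759 0.07663117]
tray 880 ((0.5144755244255066, 0.15433993935585022), (0.17455129325389862, 0.3713877499103546), 3.875155448913574)
top 0.02 166 [ 0.493 -0.148  0.02 ] [ 0.628 -0.1    0.025] [ 0.563 -0.12   0.021]
289 305 185 229
scene 0.02 35 [ 0.495 -0.146  0.02 ] [ 0.627 -0.103  0.022] [ 0.559 -0.122  0.021]
270 296 199 214
mug [0.706 0.069 0.032]
stove [ 0.557 -0.073  0.02 ]
orange [ 0.385 -0.009  0.073]
purple [0.383 0.081 0.075]
cab [ 0.574 -0.348  0.205]
cabtop [ 0.726 -0.349  0.313]
foot [ 0.788 -0.235  0.015]
peg [ 0.423 -0.319  0.006]
jar [0.776 0.015 0.106]
```

View pics/crop.png

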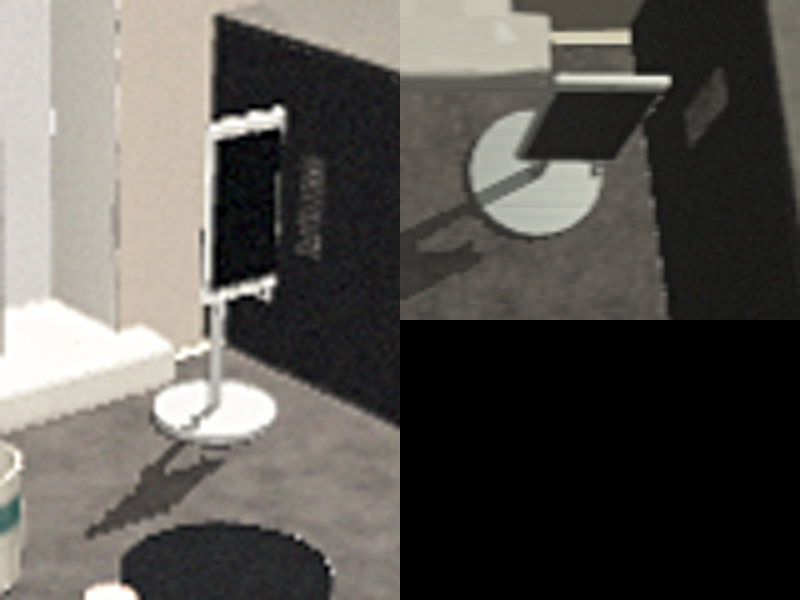

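The crop shows the screen facing the robot, with little yaw. In the top view its upper edge runs about (339..367, 110) and its lower edge about (329..353, 129). I'll fit its plane.

Run:
```python
from h import *
def inter(Q,n,c):
    K=f["intrinsics"];T=f["world_to_cam"];R=T[:3,:3];o=-R.T@T[:3,3]
    d=R.T@np.linalg.inv(K)@[Q[0],Q[1],1.];return o+d*(n@(c-o))/(n@d)
for name,(u0,u1,v0,v1) in dict(top=(325,372,106,132),scene=(268,290,112,158)).items():
    f=np.load(name+"0.npz");C=cloud(f);ok=f["z_map"]>0
    w=C[v0:v1,u0:u1].reshape(-1,3)
    m=(w[:,2]>.13)&(w[:,2]<.27)&(w[:,0]>.7)&(w[:,0]<.95)&(w[:,1]>-.32)&(w[:,1]<-.15)
    p=w[m];print(name,m.sum(),p.min(0).round(3),p.max(0).round(3),np.median(p,0).round(3))
    q=p
    for _ in range(5):
        c=q.mean(0);n=np.linalg.svd(q-c,full_matrices=False)[2][2];q=p[abs((p-c)@n)<.004]
    n*=-np.sign(n[0]);print(len(q),c.round(4),n.round(4),"yaw",np.degrees(np.arctan2(-n[1],-n[0])).round(2),q.min(0).round(3),q.max(0).round(3))
    a=p-c; inpl=p[abs(a@n)<.006]; t=np.cross([0,0,1],n);t/=np.linalg.norm(t)
    s=(inpl-c)@t
    print("t extents",np.percentile(s,[0,2,98,100]).round(3),"centre",(c+t*(s.min()+s.max())/2).round(4))
    hs=[(c+t*(x.min()+x.max())/2).round(4)[:2].tolist() for z0 in np.arange(.13,.27,.02) for x in [((inpl-c)@t)[abs(inpl[:,2]-z0)<.01]] if len(x)]
    print(hs)
f=np.load("top0.npz");C=cloud(f);m=np.zeros((384,512),bool);m[112:152,310:355]=1
m&=(abs(C[...,2]-.012)<.012)&(f["pixels"].min(-1)>110);p=C[m][:,:2].astype(np.float32);print("foot",m.sum(),cv2.minEnclosingCircle(p),np.median(C[m][:,2]))
```

```text
top 523 [ 0.76  -0.282  0.13 ] [ 0.776 -0.208  0.27 ] [ 0.766 -0.242  0.209]
509 [ 0.7657 -0.243   0.2069] [-0.9993  0.0379  0.0028] yaw -2.17 [ 0.761 -0.282  0.13 ] [ 0.771 -0.208  0.27 ]
t extents [-0.035 -0.034  0.036  0.039] centre [ 0.7657 -0.2447  0.2069]
[[0.7658, -0.2417], [0.7657, -0.2446], [0.7657, -0.2447], [0.7657, -0.2448], [0.7657, -0.2433], [0.7657, -0.2447], [0.7657, -0.2449], [0.7657, -0.2439]]
scene 561 [ 0.757 -0.319  0.13 ] [ 0.926 -0.202  0.27 ] [ 0.766 -0.245  0.201]
95 [ 0.8137 -0.2644  0.1933] [-0.4457 -0.8946 -0.0325] yaw 63.52 [ 0.76  -0.319  0.131] [ 0.925 -0.235  0.267]
t extents [-0.063 -0.06   0.123  0.124] centre [ 0.8409 -0.278   0.1933]
[[0.8421, -0.2786], [0.8408, -0.2779], [0.841, -0.2781], [0.8422, -0.2787], [0.8423, -0.2787], [0.8433, -0.2792], [0.8413, -0.2782], [0.7634, -0.2394]]
foot 520 ((0.7959858179092407, -0.24821853637695312), 0.05302919074892998) 0.010948139090300565
```

```bash
cat >> h.py <<'E'
SC=np.array([.7657,-.2445,.2]);N=np.array([-.9993,.0379,0]);N/=np.linalg.norm(N)
SHOW=SC+.16*N; A=np.cos(np.pi/6)*np.array([0,0,1])+.5*N
TUBS=np.array([[.4901,.0769],[.5064,.1771],[.5364,.2696]])
def Rot(z,y):
    z=np.array(z,float);z/=np.linalg.norm(z);y=np.array(y,float);y-=z*(y@z);y/=np.linalg.norm(y)
    return np.stack([np.cross(y,z),y,z],1)
ROW=np.array([.0463,.1927,0])/np.hypot(.0463,.1927)
RG=Rot([0,0,-1],-ROW)
RS=Rot(-A,[N[1],-N[0],0]*np.array([-1,-1,0]))
E
python3 - <<'E'
from h import *
from cell import *
print(RG.round(2).tolist(),RS.round(3).tolist(),SHOW)
for t in TUBS:
  for z in(.2,.035): print(z,np.round(kinematics.solve_ik([*t,z],RG),2))
for k in(1,-1):
  R=RS*np.array([k,k,1]);p=SHOW+R[:,2]*.02
  q=kinematics.solve_ik(p,R);print("show",k,None if q is None else np.round(q,2))
for n in("top","scene"):
  f=np.load(n+"0.npz");C=cloud(f);m=(f["z_map"]>0)&(C[...,2]>.05)&(C[...,0]>.35)&(C[...,0]<.75)&(C[...,1]<-.12)&(C[...,1]>-.45)
  p=C[m];print(n,m.sum(),p[:,1].max() if len(p) else 0)
  for x in np.arange(.35,.75,.05):
    s=p[(p[:,0]>x)&(p[:,0]<x+.05)]
    if len(s):print(x.round(2),s[:,1].max().round(3),s[:,2].max().round(3))
E
```

```text
[[0.97, -0.23, 0.0], [-0.23, -0.97, 0.0], [0.0, 0.0, -1.0]] [[0.865, -0.038, 0.5], [-0.033, -0.999, -0.019], [0.5, -0.0, -0.866]] [ 0.60581495 -0.23843611  0.2       ]
0.2 [ 0.16  0.2  -0.14  1.23  0.   -2.75]
0.035 [ 0.16  0.34 -0.42  0.81  0.   -2.75]
0.2 [ 0.34  0.27 -0.05  1.25  0.   -2.57]
0.035 [ 0.34  0.4  -0.32  0.85  0.   -2.57]
0.2 [ 0.47  0.38  0.11  1.3   0.   -2.44]
0.035 [ 0.47  0.49 -0.16  0.92  0.   -2.44]
show 1 [-0.47  0.18 -0.37  0.53  0.21  2.76]
show -1 [-0.47  0.18 -0.37  0.53  0.21 -0.38]
top 6238 -0.33323516992895885
0.55 -0.344 0.318
0.6 -0.34 0.318
0.65 -0.337 0.318
0.7 -0.333 0.318
scene 2820 -0.32971843353260794
0.55 -0.341 0.313
0.6 -0.337 0.315
0.65 -0.333 0.314
0.7 -0.33 0.314
```

```bash
sed -i 's/^RG=.*/RG=Rot([0,0,-1],ROW)/; s/^RS=.*/RS=Rot(-A,[-N[1],N[0],0])/' h.py
cat >> h.py <<'E'
RS=RS*np.array([1,1,1]) if RS[1,1]>0 else RS*np.array([-1,-1,1])
E
python3 - <<'E'
from h import *
from cell import *
print(RS.round(2).tolist(),kinematics.solve_ik([*TUBS[0],.2],RG))
robot.move_ptp([*TUBS[0],.20],RG); robot.gripper_to(.065,40)
s=monitor.observe();f=grab_frame("wrist");print(s["clock"],s["tool_pos"],f["tool_from_camera"].round(3).tolist())
cv2.imwrite("pics/w1.png",f["pixels"][:,:,::-1])
K=f["intrinsics"];z=f["z_map"];v,u=np.mgrid[:384,:512]
P=np.stack([(u-K[0,2])/K[0,0]*z,(v-K[1,2])/K[1,1]*z,z],-1)
X=f["tool_from_camera"];P=P@X[:3,:3].T+X[:3,3];W=P@np.array(s["orientation"]).T+s["tool_pos"]
for t in TUBS:
    m=(z>0)&(abs(W[...,2]-.085)<.004)&(np.hypot(W[...,0]-t[0],W[...,1]-t[1])<.03)
    if m.sum()>30:
        p=W[m];print(t,m.sum(),cv2.minEnclosingCircle(p[:,:2].astype(np.float32)),p.mean(0).round(4))
E
```

```text
[[-0.87, 0.04, 0.5], [0.03, 1.0, -0.02], [-0.5, 0.0, -0.87]] [ 0.15563778  0.20181133 -0.14270765  1.22627735  0.          0.3914379 ]
2.9167 [0.49014862 0.07664776 0.19999408] [[-0.0, -0.955, -0.296, 0.077], [1.0, 0.0, -0.001, -0.0], [0.001, -0.296, 0.955, -0.143], [0.0, 0.0, 0.0, 1.0]]
[0.4901 0.0769] 871 ((0.488753080368042, 0.07677264511585236), 0.017256885766983032) [0.4883 0.0767 0.0848]
[0.5064 0.1771] 908 ((0.5057550072669983, 0.1763501763343811), 0.017167575657367706) [0.5051 0.1757 0.0848]
[0.5364 0.2696] 921 ((0.5355736017227173, 0.26907289028167725), 0.01751573011279106) [0.5346 0.268  0.0846]
```

View pics/w1.png

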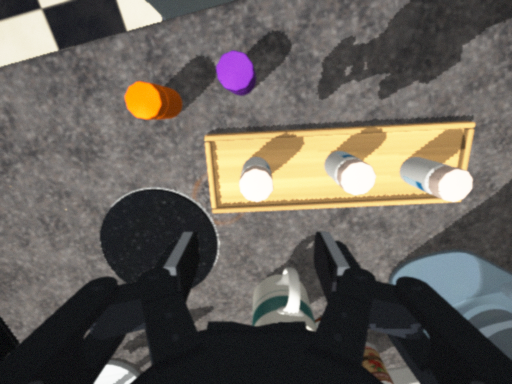

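The wrist view shows the three caps at (257,184), (354,178) and (453,184). Their cap-circle centres agree with the top view to within 1.5 mm, and the radii are right. Next I'll weigh the first tub.

```bash
cat >> h.py <<'E'
TUBS=np.array([[.4887,.0768],[.5057,.1763],[.5355,.2690]])
ZG=.028
def ft(robot,monitor):
    r=[]
    for _ in range(8): robot.dwell(.05); r.append(monitor.observe()["ft_force"])
    return np.mean(r,0)
def weigh(i,robot,monitor):
    t=TUBS[i]
    robot.line_to([*t,.13],RG,vel=.25); robot.dwell(.2); f0=ft(robot,monitor)
    robot.line_to([*t,ZG],vel=.12); robot.gripper_to(.02,40); g=monitor.observe()
    robot.line_to([*t,ZG+.03],vel=.08); robot.dwell(.3); f1=ft(robot,monitor); s=monitor.observe()
    print(i,"mass g",(-(f1-f0)/9.81*1000).round(0),"w",s["gripper_width"],"ff",s["finger_force"],"ft at grasp",np.round(g["ft_force"],2),"clock",s["clock"])
    return -(f1-f0)[2]/9.81
def back(i,robot,monitor):
    t=TUBS[i]
    robot.line_to([*t,ZG+.0005],vel=.06); robot.gripper_to(.065); robot.line_to([*t,.13],vel=.2)
E
python3 - <<'E'
from h import *
from cell import *
m=weigh(0,robot,monitor)
E
```

```text
0 mass g [ 47. -26.  46.] w 0.033983466244584246 ff 39.76689509267089 ft at grasp [-1.01 -0.96  5.57] clock 6.6083
```

Run:
```python
from h import *
from cell import *
back(0,robot,monitor)
for i in(1,2):
    m=weigh(i,robot,monitor)
    if m>.13: print("full",i);break
    if m>.08: print("unsure");break
    back(i,robot,monitor)
f=grab_frame("top");cv2.imwrite("pics/t2.png",f["pixels"][:,:,::-1])
```

```text
1 mass g [-26.  24. 229.] w 0.03388908590401122 ff 40.01894921697385 ft at grasp [-1.05 -0.55  6.03] clock 12.075
full 1
```

View pics/t2.png

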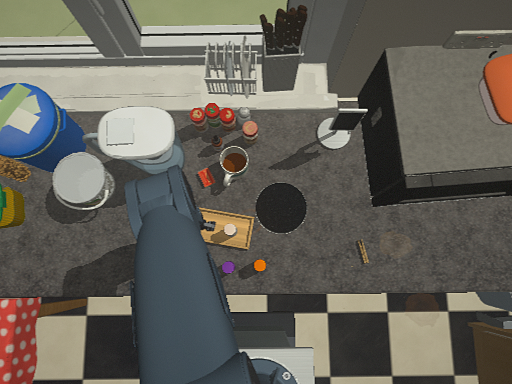

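Tub 1, the middle one, is the full one at about 229 g. The top view shows the first tub back upright at (230,230). Now I'll lift the full tub and carry it to the show point.

Run:
```python
from h import *
from cell import *
robot.line_to([*TUBS[1],.26],vel=.12)
P=SHOW+RS[:,2]*(.046-ZG)
q=kinematics.solve_ik(P,RS);print(q)
robot.move_ptp(P+[-.06,.02,.05],RS)
robot.line_to(P,RS,vel=.08);robot.dwell(.8)
s=monitor.observe();print(s["clock"],P,s["tool_pos"],s["gripper_width"],s["finger_force"],s["joint_velocities"].round(4) if hasattr(s["joint_velocities"],'round') else s["joint_velocities"])
print(np.abs(np.array(s["orientation"])-RS).max())
for n in("scene","top"):
    f=grab_frame(n);np.savez(n+"3.npz",**f);cv2.imwrite(f"pics/{n}3.png",f["pixels"][:,:,::-1])
    T=f["world_to_cam"];K=f["intrinsics"]
    for d in(-.039,0,.039):
        c=K@(T[:3,:3]@(SHOW+A*d)+T[:3,3]);print(n,d,(c[:2]/c[2]).round(1))
a=cv2.imread("pics/scene3.png");b=cv2.imread("pics/top3.png")
c=np.hstack([cv2.resize(a[100:250,230:330],(400,600),interpolation=2),cv2.resize(b[90:240,300:400],(400,600),interpolation=2)]);cv2.imwrite("pics/c3.png",c)
```

```text
[-0.46746092  0.17805362 -0.37106699  0.53830769  0.20976701 -0.37766569]
17.3917 [ 0.61480848 -0.23877721  0.18441154] [ 0.61480936 -0.2387988   0.18438275] 0.03359975397650802 40.08342837289092 [-0.     -0.0002 -0.0004 -0.0011 -0.0013  0.0004]
2.7010046595332682e-05
scene -0.039 [300.  155.5]
scene 0 [303.9 148.8]
scene 0.039 [308.  141.8]
top -0.039 [343.9 174.7]
top 0 [346.7 179.1]
top 0.039 [349.7 183.8]
```

View pics/c3.png

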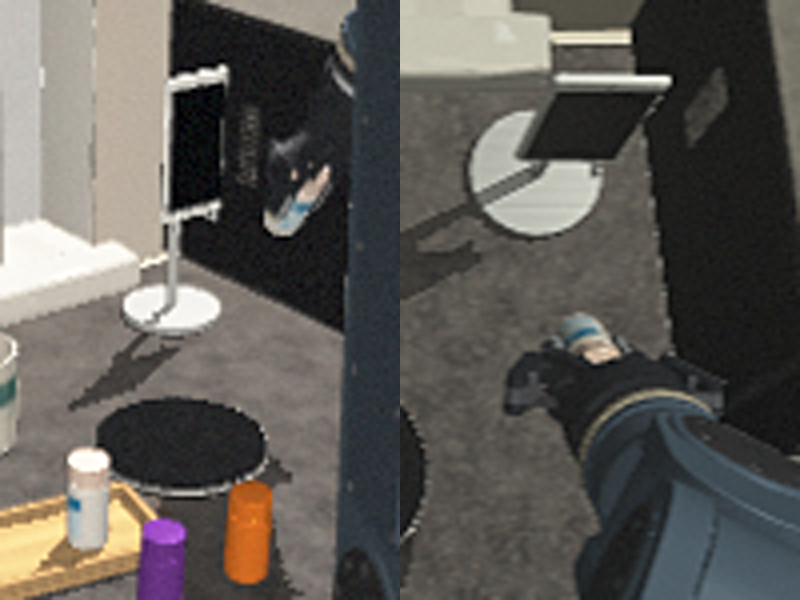

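View pics/scene3.png

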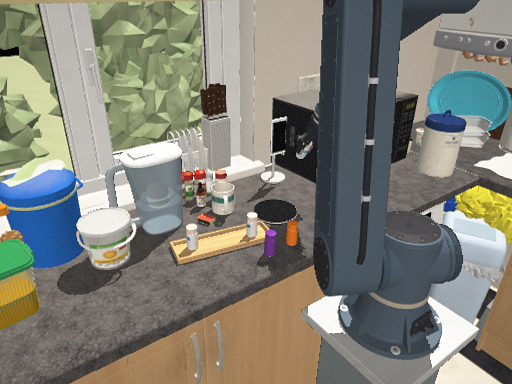

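The held tub appears in the scene crop from about (280,232) at its underside to about (318,170) at its cap. This matches the projected target of (280,222) to (312,167), so the underside faces the phone. Both empty tubs stand upright in the tray, and the bystanders in view have not moved.

Run:
```python
from cell import *
print(robot.job_done())
```

```text
the job is handed in; nothing more can be done
None
```

The full tub was the middle one (about 229 g). I handed the job in with it held steady 16 cm in front of the phone's screen, tilted 30° with its underside towards the phone; the two empty tubs stand upright in the tray.

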